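# Find the full salt tin by feel

### The job

The salt shaker needs a refill, and only one of the three identical closed tins is still full. Heft them one at a time, first the tin on the red coaster, then the one on the yellow, then the one on the green: lift each well clear of its coaster, and stand it back upright in the middle of its own coaster before lifting the next (the green one can stay in hand if it is the heaviest). Finish holding the heaviest tin in the gripper, upright and still, with its underside at least 15 cm above the worktop and the other two back on their coasters, and leave everything else on the cart where it is.

Things in the scene. Friction and masses are not known exactly. Their poses are not given: they have to be found in the camera images.
- spot_red (a point): where the red coaster's tin stands: point fixed over the coaster's centre, 41 mm above the worktop, z up; at the start it is the tin's centre (half-way up) within 2 mm; it does not move when the tin is lifted. The tins look alike: closed steel, white band, grey lid, 58 mm across, 70 mm tall, loose, upright. One of the three is full (0.28 to 0.36 kg), the others nearly empty (0.06 to 0.12 kg)
- spot_yellow (a point): where the yellow coaster's tin stands: point fixed over the coaster's centre, 41 mm above the worktop, z up; at the start it is the tin's centre (half-way up) within 2 mm; it does not move when the tin is lifted. The tins look alike: closed steel, white band, grey lid, 58 mm across, 70 mm tall, loose, upright. One of the three is full (0.28 to 0.36 kg), the others nearly empty (0.06 to 0.12 kg)
- spot_green (a point): where the green coaster's tin stands: point fixed over the coaster's centre, 41 mm above the worktop, z up; at the start it is the tin's centre (half-way up) within 2 mm; it does not move when the tin is lifted. The tins look alike: closed steel, white band, grey lid, 58 mm across, 70 mm tall, loose, upright. One of the three is full (0.28 to 0.36 kg), the others nearly empty (0.06 to 0.12 kg)
- coaster_red: fixed red plastic coaster, a flat disc 90 mm across and 6 mm thick; origin at the centre of its underside, z up. One tin stands centred on it at the start
- coaster_yellow: fixed yellow plastic coaster, a flat disc 90 mm across and 6 mm thick; origin at the centre of its underside, z up. One tin stands centred on it at the start
- coaster_green: fixed green plastic coaster, a flat disc 90 mm across and 6 mm thick; origin at the centre of its underside, z up. One tin stands centred on it at the start
- grinder: bystander: orange plastic pepper grinder with a turning knob, 56 mm across, 147 mm tall, loose; origin at the centre of its underside
- shaker: bystander: glass salt shaker with steel cap, 43 mm across, 80 mm tall, loose; origin at the centre of its underside
- spoon_rest: bystander: white ceramic spoon rest, bowl 92 mm across with a 100 mm handle trough towards its -x, 12 mm tall, loose; origin under the bowl's centre
- fork1: bystander: metal fork lying flat along its x, about 182 mm long, 24 mm wide, 4 mm thick, loose; origin on the underside near its middle
- fork2: bystander: a second metal fork like fork1
- mug: bystander: upturned blue mug, 82 mm across, 93 mm tall, handle to its +y reaching 73 mm from the axis, loose; origin at the centre of its rim on the worktop
Mind the look-alikes: they are no part of the job. Of the things that look like the coaster_green, the middle-sized one is meant.

How it is judged:
On the way, in this order (a step that is already met when the one before it is completed fails the run):
1. Tin from the red coaster hefted: held clear of its coaster by at least 30 mm for 0.3 s while the other two tins stand upright on their own coasters (((height (world z) of tin_ash_mid above 0.071 m and distance of each of tin_elm_mid, tin_oak_mid from where it was at the start of the episode below 0.025 m and angle between each of tin_elm_mid, tin_oak_mid's own z axis and vertical below 0.15 rad and horizontal distance between each of tin_elm_mid, tin_oak_mid and spot_red above 0.06 m) or (height (world z) of tin_elm_mid above 0.071 m and distance of each of tin_ash_mid, tin_oak_mid from where it was at the start of the episode below 0.025 m and angle between each of tin_ash_mid, tin_oak_mid's own z axis and vertical below 0.15 rad and horizontal distance between each of tin_ash_mid, tin_oak_mid and spot_red above 0.06 m) or (height (world z) of tin_oak_mid above 0.071 m and distance of each of tin_ash_mid, tin_elm_mid from where it was at the start of the episode below 0.025 m and angle between each of tin_ash_mid, tin_elm_mid's own z axis and vertical below 0.15 rad and horizontal distance between each of tin_ash_mid, tin_elm_mid and spot_red above 0.06 m))), for 0.3 s.
2. Tin from the yellow coaster hefted: held clear of its coaster by at least 30 mm for 0.3 s while the other two tins stand upright on their own coasters (((height (world z) of tin_ash_mid above 0.071 m and distance of each of tin_elm_mid, tin_oak_mid from where it was at the start of the episode below 0.025 m and angle between each of tin_elm_mid, tin_oak_mid's own z axis and vertical below 0.15 rad and horizontal distance between each of tin_elm_mid, tin_oak_mid and spot_yellow above 0.06 m) or (height (world z) of tin_elm_mid above 0.071 m and distance of each of tin_ash_mid, tin_oak_mid from where it was at the start of the episode below 0.025 m and angle between each of tin_ash_mid, tin_oak_mid's own z axis and vertical below 0.15 rad and horizontal distance between each of tin_ash_mid, tin_oak_mid and spot_yellow above 0.06 m) or (height (world z) of tin_oak_mid above 0.071 m and distance of each of tin_ash_mid, tin_elm_mid from where it was at the start of the episode below 0.025 m and angle between each of tin_ash_mid, tin_elm_mid's own z axis and vertical below 0.15 rad and horizontal distance between each of tin_ash_mid, tin_elm_mid and spot_yellow above 0.06 m))), for 0.3 s.
3. Tin from the green coaster hefted: held clear of its coaster by at least 30 mm for 0.3 s while the other two tins stand upright on their own coasters (((height (world z) of tin_ash_mid above 0.071 m and distance of each of tin_elm_mid, tin_oak_mid from where it was at the start of the episode below 0.025 m and angle between each of tin_elm_mid, tin_oak_mid's own z axis and vertical below 0.15 rad and horizontal distance between each of tin_elm_mid, tin_oak_mid and spot_green above 0.06 m) or (height (world z) of tin_elm_mid above 0.071 m and distance of each of tin_ash_mid, tin_oak_mid from where it was at the start of the episode below 0.025 m and angle between each of tin_ash_mid, tin_oak_mid's own z axis and vertical below 0.15 rad and horizontal distance between each of tin_ash_mid, tin_oak_mid and spot_green above 0.06 m) or (height (world z) of tin_oak_mid above 0.071 m and distance of each of tin_ash_mid, tin_elm_mid from where it was at the start of the episode below 0.025 m and angle between each of tin_ash_mid, tin_elm_mid's own z axis and vertical below 0.15 rad and horizontal distance between each of tin_ash_mid, tin_elm_mid and spot_green above 0.06 m))), for 0.3 s.
At the end, for the whole second after the job is handed in: The heaviest tin is held in the fingers, resting on nothing, its underside at least 150 mm above the worktop, upright within 15 degrees and still (under 30 mm/s); the other two tins stand upright, released and at rest within 25 mm of where they started on their own coasters (height (world z) of tin_elm_mid above 0.185 m and angle between tin_elm_mid's own z axis and vertical below 0.26 rad and linear speed of tin_elm below 0.03 m/s and contact force between the fingers and tin_elm above 0.5 N and distance of each of tin_ash_mid, tin_oak_mid from where it was at the start of the episode below 0.025 m and angle between each of tin_ash_mid, tin_oak_mid's own z axis and vertical below 0.15 rad and linear speed of each of tin_ash, tin_oak below 0.02 m/s and height (world z) of each of tin_ash_mid, tin_oak_mid below 0.05 m and contact force between the fingers and tin_ash below 0.1 N and contact force between the fingers and tin_oak below 0.1 N and contact force between tin_elm and grinder below 0.1 N and contact force between tin_elm and shaker below 0.1 N and contact force between tin_elm and spoon_rest below 0.1 N and contact force between tin_elm and fork1 below 0.1 N and contact force between tin_elm and fork2 below 0.1 N and contact force between tin_elm and mug below 0.1 N and contact force between tin_elm and toaster below 0.1 N and contact force between tin_elm and kettle below 0.1 N and contact force between tin_elm and crock below 0.1 N); the arm keeps its last pose, push and grip.
It fails at once if A tin is tipped over or tilted more than about 35 degrees (angle between any of tin_ash_mid, tin_elm_mid, tin_oak_mid's own z axis and vertical above 0.6 rad).
It fails at once if Something else on the cart is shifted by more than 25 mm or knocked over (distance of any of grinder, shaker, spoon_rest, fork1, fork2, mug from where it was at the start of the episode above 0.025 m or angle between any of grinder, shaker, spoon_rest, fork1, fork2, mug's own z axis and vertical above 0.5 rad).
It also fails if it takes over 72 s, if anything falls off the work surface, if the arm or the gripper's body presses on something with over 40 N, if the wrist force passes 120 N, or if a joint passes its speed limit or range.

### The arm

A 6-joint arm with a two-finger parallel gripper is mounted at the origin on the work surface. World frame = base frame: x ahead of the robot, y to its left, z up, the work surface at z = 0. Lengths are in m, angles in rad, forces in N, time in s.
With the tool pointing down it reaches from about 0.3 to 0.875 m from the base axis. Payload 6.4 kg.
Tool frame: the origin (TCP) lies midway between the tips of the shut fingers; the grasp point (between the pads) lies 19 mm behind it; x points along the fingers, y is the direction in which the jaws open and shut, and the axes are right-handed (so a half turn about x gives the same grasp; the last joint's range is limited). The gripper opens to 85 mm and grips with 20 to 120 N. Pads are 22 mm wide; open, the fingers measure 114 mm over their backs; the gripper's body (76 mm by 85 mm) begins 54 mm behind the grasp point. The pads swing forward as they close: fully open they stand 13 mm farther back than shut.
Start: joints at [1.082, 0.181, 1.607, -0, 1.354, -0.206], TCP at [0.16, 0.552, 0.231] pointing down, gripper open.
Joint ranges: [-2.99, 2.99], [-0.89, 2.07], [0.3, 2.58], [-1.14, 4.28], [0, 2.63], [-3.12, 3.12]. Speed limits (rad/s): [2.57, 2.57, 3.01, 3.14, 3.14, 3.14].

### API

Orientations are given as a unit quaternion [w, x, y, z].
In Python, from bench import ctrl gives the robot as it stands.
- The arm moves only by the tool step_arm, never from a script. Its argument "motion" is a list of rows, each a list of 7 numbers: the shift along the tool's x, y, z in mm, then the turn, a rotation vector about the tool's x, y, z in degrees, then the closure in counts, from 0 (fully open) to 255 (shut). In form: [[tx, ty, tz, rx, ry, rz, hand], ...]. A call has 1 to 10 rows; each row is the pose to reach, as a shift and turn from the pose commanded when the call began, along the tool's axes at that moment; what a row does not reach only later rows make up. A row lasts 1/8 s, in which the tool goes at most 62.5 mm and 10.7 degrees, less where a joint would pass 70% of its speed; a pose out of reach is approached as far as the arm can. A call with a gripper value outside its range is refused whole. The fingers move at their own pace and stop on an object; the grip force is fixed at half the most. Time passes only in rows, so rows that repeat a pose let the fingers close. It gives the time, the measured TCP pose, the force and the opening at its end, in the units of the state.
- ctrl.get_obs(): the state, without advancing time (a new reading comes with each control period).
- ctrl.camera(name): name is "side" or "top"; returns (picture, depth): 384x512x3 uint8, red, green, blue; 384x512 float32, m along the optical axis (not along the pixel's ray), 0 where there is no reading.
- ctrl.camera_info(name): a dict with "fx", "fy", "cx", "cy" (pixels), "dist_coeffs" ([k1, k2, p1, p2, k3] as OpenCV has them; the pictures are not rectified), "T" (4x4, takes a point from camera to world coordinates). Camera axes: x right, y down, z forward; pixel columns grow to the right and rows downward; lengths in m; the calibration is good to about 2 mm. A picture is of the moment at which its call begins. camera_info takes no time and is no camera call.
- ctrl.hand_in(): hands the job in, once; it reports no verdict.
The state is a dict: "time_s": time; "q": joint angles; "dq": joint speeds; "joint_efforts": joint torques, N m; "eef_pos": TCP position; "eef_rot": TCP orientation; "wrist_force": force on the tool from outside, world axes, zero at the start; "torque": the same for the moment, N m; "opening": opening from 0.0 (shut) to 1.0 (fully open).
Only numpy, scipy, OpenCV 4.12 (cv2) and the standard library are available. Lean on these libraries where they do the work, as an engineer would, in place of code of your own. Each camera call takes 0.05 s, during which the arm holds its last target. There are 200 camera calls.

## Working session

There is one attempt and no reset: what is moved stays moved. The work goes in short steps, Python scripts to look and compute and a tool call to move; the robot and the scene stay as the last step left them, time stands still between calls to the robot, and variables do not carry over. Pictures are saved under pics/ and viewed, about 8 in all and at most 12, crops included, and the job is handed in when it is done.

Besides the shell and the picture viewer there is one more tool, called after ">>>" as name(argument=value, ...), one argument or row to a line, values as JSON. step_arm: Moves the arm, as the interface text tells. Its arguments: {"type":"object","properties":{"motion":{"type":"array","items":{"type":"array","items":{"type":"number"}}}},"required":["motion"]}

```bash
mkdir -p pics
cat > h.py <<'E'
import numpy as np, cv2
from bench import ctrl
def snap(n):
    p,d=ctrl.camera(n); i=ctrl.camera_info(n); np.savez(f'{n}.npz',p=p,d=d); return p,d,i
def cloud(d,i):
    K=np.array([[i['fx'],0,i['cx']],[0,i['fy'],i['cy']],[0,0,1]])
    h,w=d.shape; uv=np.stack(np.meshgrid(np.arange(w),np.arange(h)),-1).reshape(-1,1,2).astype(float)
    r=cv2.undistortPoints(uv,K,np.array(i['dist_coeffs'],float)).reshape(h,w,2)
    P=np.dstack([r*d[...,None],d]); T=np.array(i['T']); return P@T[:3,:3].T+T[:3,3]
E
python3 - <<'E'
from h import *
for n in('top','side'):
    p,d,i=snap(n); cv2.imwrite(f'pics/{n}0.png',cv2.resize(p[...,::-1],(800,600))); print(n,np.round(i['T'],3).tolist(),i['fx'])
o=ctrl.get_obs(); print(o)
E
```

```text
top [[0.008, -0.983, 0.183, 0.354], [-1.0, -0.009, -0.007, 0.149], [0.009, -0.183, -0.983, 1.109], [0.0, 0.0, 0.0, 1.0]] 415.7698197829647
side [[0.985, -0.131, 0.116, 0.379], [-0.175, -0.745, 0.644, -0.823], [0.002, -0.654, -0.756, 1.166], [0.0, 0.0, 0.0, 1.0]] 446.9987141546899
{'time_s': 0.1, 'q': array([ 1.08169527e+00,  1.81480500e-01,  1.60789907e+00, -4.19685873e-05,
        1.35377943e+00, -2.06286256e-01]), 'dq': array([-0.00075426,  0.00071253, -0.00323462,  0.0010733 , -0.0021944 ,
       -0.00095971]), 'joint_efforts': array([-2.17869674e-04, -4.45876658e+01, -3.52242172e+01, -2.19743761e-04,
        4.23351856e-03, -3.20490983e-05]), 'eef_pos': array([0.16021298, 0.55171963, 0.23047082]), 'eef_rot': array([ 0.69987405,  0.09912844,  0.70022419, -0.10017961]), 'wrist_force': array([-0.09918528,  0.30180356, -0.89529222]), 'torque': array([-0.04565266,  0.02863009, -0.01388989]), 'opening': 1.000446407993302}
```

View pics/top0.png

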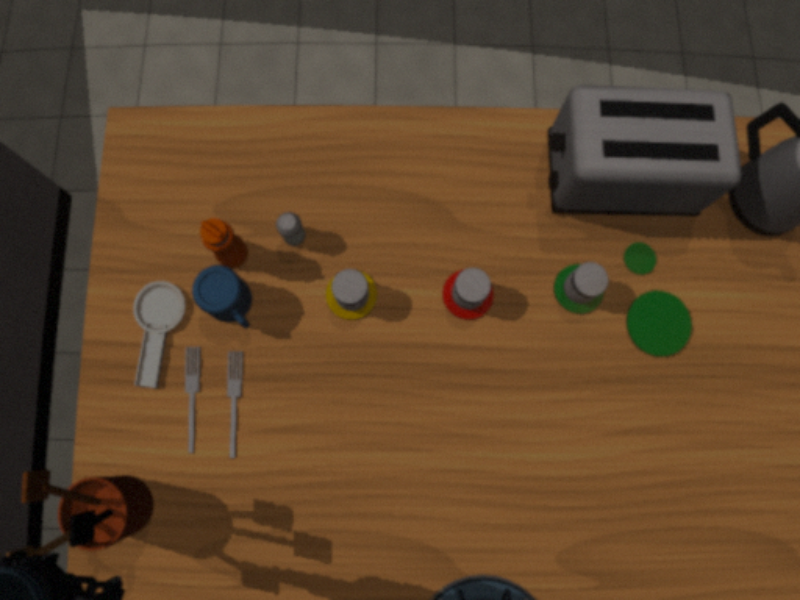

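View pics/side0.png

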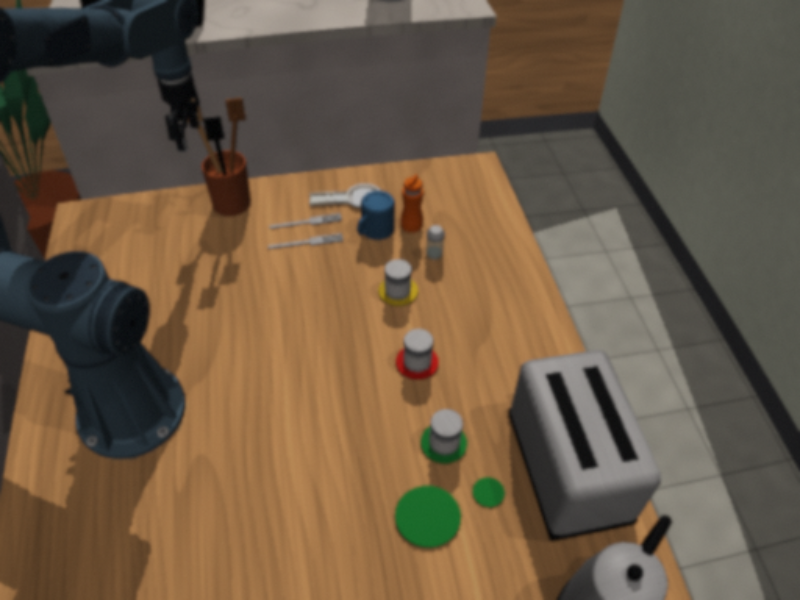

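The top view shows tins on yellow (350,290), red (470,290) and the middle-sized green (580,285). The two bare green discs are decoys. The crock with utensils is near (95,512), close to the gripper.

Run:
```python
from h import *
for n,seeds in(('top',dict(yellow=(350,290),red=(472,288),green=(588,280),crock=(95,512),shaker=(290,228),mug=(220,292),grinder=(225,240))),('side',dict(yellow=(398,280),red=(418,350),green=(446,430),crock=(228,180)))):
    z=np.load(n+'.npz'); i=ctrl.camera_info(n); W=cloud(z['d'],i); p=z['p'].astype(int); ok=z['d']>0
    for k,(u,v) in seeds.items():
        u,v=int(u*.64),int(v*.64); r=45
        m=np.zeros(ok.shape,bool); m[max(0,v-r):v+r,max(0,u-r):u+r]=1
        c=W[v,u]; m&=ok&(np.hypot(*(W[...,:2]-c[:2]).transpose(2,0,1))<.07)
        if k in('yellow','red','green'):
            Q=W[m&(W[...,2]>.068)&(W[...,2]<.085)]
            ctr,rad=cv2.minEnclosingCircle(Q[:,:2].astype(np.float32)); 
            hsv=cv2.cvtColor(z['p'],cv2.COLOR_RGB2HSV); H=hsv[...,0].astype(int)
            hue=dict(yellow=27,red=0,green=62)[k]; cm=m&(abs((H-hue+90)%180-90)<(5 if k=='yellow' else 6 if k=='red' else 15))&(hsv[...,1]>180)&(W[...,2]<.02)
            C=W[cm]; c2,r2=cv2.minEnclosingCircle(C[:,:2].astype(np.float32))
            print(n,k,'lid',np.round(ctr,4),round(rad,4),'z',np.median(Q[:,2]).round(4),'med',np.median(Q,0).round(4),len(Q),'| coaster',np.round(c2,4),round(r2,4),C[:,2].mean().round(4))
        else:
            Q=W[m&(W[...,2]>.03)]; print(n,k,Q.min(0).round(3),Q.max(0).round(3))
```

```text
top yellow lid [0.5849 0.2206] 0.0297 z 0.0748 med [0.5836 0.221  0.0748] 410 | coaster [0.5858 0.2222] 0.0437 0.0043
top red lid [0.5889 0.0181] 0.03 z 0.0748 med [0.5881 0.0196 0.0748] 408 | coaster [0.5872 0.0191] 0.0438 0.0044
top green lid [ 0.6015 -0.178 ] 0.0296 z 0.0746 med [ 0.6012 -0.1769  0.0746] 387 | coaster [ 0.5996 -0.1688] 0.0369 0.0046
top crock [0.171 0.515 0.03 ] [0.275 0.613 0.44 ]
top shaker [0.672 0.305 0.03 ] [0.714 0.348 0.083]
top mug [0.518 0.391 0.03 ] [0.64  0.475 0.136]
top grinder [0.578 0.397 0.03 ] [0.681 0.467 0.149]
side yellow lid [0.5863 0.22  ] 0.0328 z 0.0766 med [0.5839 0.2177 0.0766] 188 | coaster [0.5861 0.2196] 0.0426 0.0075
side red lid [0.5888 0.0195] 0.0309 z 0.077 med [0.5882 0.0168 0.077 ] 244 | coaster [0.5867 0.0178] 0.0446 0.0069
side green lid [ 0.6007 -0.178 ] 0.0315 z 0.0769 med [ 0.6001 -0.1813  0.0769] 317 | coaster [ 0.5983 -0.1809] 0.0383 0.0059
side crock [0.159 0.513 0.03 ] [0.273 0.612 0.336]
```

```bash
cat >> h.py <<'E'
from scipy.spatial.transform import Rotation as R
def rot(): 
    q=ctrl.get_obs()['eef_rot']; return R.from_quat(np.r_[q[1:],q[0]]).as_matrix()
def to(*t):
    o=ctrl.get_obs(); A=rot(); print('t',o['time_s'],'pos',o['eef_pos'].round(4),'op',round(o['opening'],3),'F',o['wrist_force'].round(2),'tilt',A[:,0].round(3))
    for x in t: print(x,'tool mm',(A.T@(np.array(x)-o['eef_pos'])*1000).round(1))
E
python3 - <<'E'
from h import *
print(rot().round(3)); to((.16,.38,.24),(.588,.019,.18))
z=np.load('top.npz'); W=cloud(z['d'],ctrl.camera_info('top')); 
m=(z['d']>0)&(W[...,0]>.05)&(W[...,0]<.35)&(W[...,1]>.3)&(W[...,2]>.1)
for a in np.arange(.1,.5,.04):
    Q=W[m&(W[...,2]>a)&(W[...,2]<a+.04)]
    if len(Q): print(a.round(2),len(Q),Q.min(0).round(3),Q.max(0).round(3))
E
```

```text
[[-0.001  0.279  0.96 ]
 [-0.001  0.96  -0.279]
 [-1.    -0.002 -0.   ]]
t 0.1 pos [0.1602 0.5517 0.2305] op 1.0 F [-0.1  0.3 -0.9] tilt [-0.001 -0.001 -1.   ]
(0.16, 0.38, 0.24) tool mm [  -9.3 -165.    47.7]
(0.588, 0.019, 0.18) tool mm [  50.9 -392.1  559.5]
0.1 845 [0.166 0.542 0.1  ] [0.275 0.652 0.14 ]
0.14 111 [0.184 0.56  0.14 ] [0.258 0.623 0.18 ]
0.18 153 [0.177 0.55  0.18 ] [0.267 0.628 0.22 ]
0.22 353 [0.147 0.494 0.221] [0.292 0.635 0.26 ]
0.26 648 [0.141 0.476 0.26 ] [0.292 0.634 0.3  ]
0.3 343 [0.145 0.477 0.3  ] [0.192 0.616 0.34 ]
0.34 291 [0.15  0.481 0.34 ] [0.199 0.612 0.38 ]
0.38 337 [0.16  0.511 0.38 ] [0.2  0.56 0.42]
0.42 367 [0.169 0.512 0.42 ] [0.201 0.561 0.46 ]
0.46 11 [0.184 0.52  0.46 ] [0.196 0.537 0.463]
```

>>> step_arm(
  motion=[
    [-5, -45, 12, 0, 0, 0, 0],
    [-10, -90, 24, 0, 0, 0, 0],
    [-10, -130, 36, 0, 0, 0, 0],
    [-10, -165, 48, 0, 0, 0, 0],
    [-5, -190, 98, 0, 0, 0, 0],
    [0, -215, 150, 0, 0, 0, 0],
    [5, -240, 202, 0, 0, 0, 0],
    [10, -265, 254, 0, 0, 0, 0],
    [20, -290, 306, 0, 0, 0, 0],
    [30, -310, 360, 0, 0, 0, 0],
  ],
)

```text
time_s: 1.35
eef_pos: [0.4207, 0.1524, 0.201]
eef_rot: [0.7, 0.1, 0.7, -0.1]
wrist_force: [1.3, 0.8, -0.2]
opening: 1.002
```

>>> step_arm(
  motion=[
    [5, -15, 50, 0, 0, 0, 0],
    [10, -30, 100, 0, 0, 0, 0],
    [15, -50, 150, 0, 0, 0, 0],
    [20, -75, 190, 0, 0, 0, 0],
    [20, -82, 200, 0, 0, 0, 0],
    [20, -82, 200, 0, 0, 0, 0],
    [20, -82, 200, 0, 0, 0, 0],
  ],
)

```text
time_s: 2.22
eef_pos: [0.5879, 0.0206, 0.1812]
eef_rot: [0.7, 0.099, 0.7, -0.099]
wrist_force: [-0.3, 0.7, -0.1]
opening: 1.003
```

Run:
```python
from h import *
to((.588,.019,.12),(.588,.019,.028))
p,d,i=snap('side'); cv2.imwrite('pics/s1.png',cv2.resize(p[120:300,200:400,::-1],None,fx=3,fy=3))
```

```text
t 2.225 pos [0.5879 0.0206 0.1812] op 1.003 F [-0.34  0.74 -0.13] tilt [-0.001  0.    -1.   ]
(0.588, 0.019, 0.12) tool mm [61.2 -1.5  0.6]
(0.588, 0.019, 0.028) tool mm [153.2  -1.6   0.7]
```

View pics/s1.png

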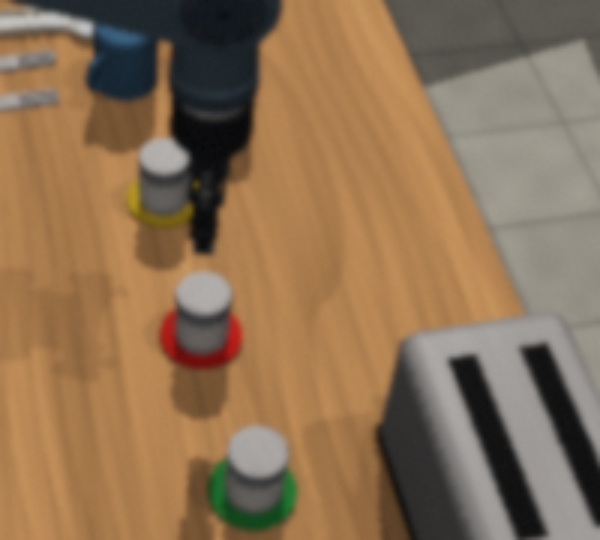

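The crop shows the fingers (205,245) lined up above the red tin (203,295), so I'm descending.

>>> step_arm(
  motion=[
    [40, -1.5, 0.7, 0, 0, 0, 0],
    [80, -1.5, 0.7, 0, 0, 0, 0],
    [115, -1.5, 0.7, 0, 0, 0, 0],
    [140, -1.5, 0.7, 0, 0, 0, 0],
    [153, -1.5, 0.7, 0, 0, 0, 0],
    [153, -1.5, 0.7, 0, 0, 0, 0],
    [153, -1.5, 0.7, 0, 0, 0, 120],
    [153, -1.5, 0.7, 0, 0, 0, 200],
    [153, -1.5, 0.7, 0, 0, 0, 255],
    [153, -1.5, 0.7, 0, 0, 0, 255],
  ],
)

```text
time_s: 3.52
eef_pos: [0.5906, 0.0177, 0.0301]
eef_rot: [0.701, 0.1, 0.699, -0.1]
wrist_force: [-0.3, 0.7, 6.7]
opening: 0.663
```

>>> step_arm(
  motion=[
    [0, 0, 0, 0, 0, 0, 255],
    [0, 0, 0, 0, 0, 0, 255],
    [0, 0, 0, 0, 0, 0, 255],
    [0, 0, 0, 0, 0, 0, 255],
  ],
)

```text
time_s: 4.03
eef_pos: [0.5905, 0.0177, 0.0301]
eef_rot: [0.701, 0.1, 0.699, -0.1]
wrist_force: [0.4, 0.9, 6.8]
opening: 0.669
```

>>> step_arm(
  motion=[
    [-10, 0, 0, 0, 0, 0, 255],
    [-25, 0, 0, 0, 0, 0, 255],
    [-45, 0, 0, 0, 0, 0, 255],
    [-65, 0, 0, 0, 0, 0, 255],
    [-75, 0, 0, 0, 0, 0, 255],
    [-75, 0, 0, 0, 0, 0, 255],
    [-75, 0, 0, 0, 0, 0, 255],
    [-75, 0, 0, 0, 0, 0, 255],
    [-75, 0, 0, 0, 0, 0, 255],
    [-75, 0, 0, 0, 0, 0, 255],
  ],
)

```text
time_s: 5.28
eef_pos: [0.5889, 0.0179, 0.1029]
eef_rot: [0.7, 0.1, 0.7, -0.1]
wrist_force: [0.0, 0.2, -1.1]
opening: 0.669
```

Run:
```python
from h import *
F=[]
for k in range(6):
    p,d=ctrl.camera('side'); F.append(ctrl.get_obs()['wrist_force'])
print(np.mean(F,0),np.std(F,0)); print(ctrl.get_obs()['joint_efforts'])
to(); cv2.imwrite('pics/s2.png',cv2.resize(p[120:300,200:400,::-1],None,fx=3,fy=3))
```

```text
[-0.22459744  0.03895463 -0.96859099] [0.46100675 0.37854092 0.46056566]
[-1.93436099e-03 -4.93375683e+01 -3.12310302e+01 -3.38469845e-04
  2.43030379e-03 -4.98574127e-05]
t 5.575 pos [0.5891 0.0178 0.1033] op 0.663 F [ 0.2  -0.06 -1.54] tilt [-0. -0. -1.]
```

View pics/s2.png

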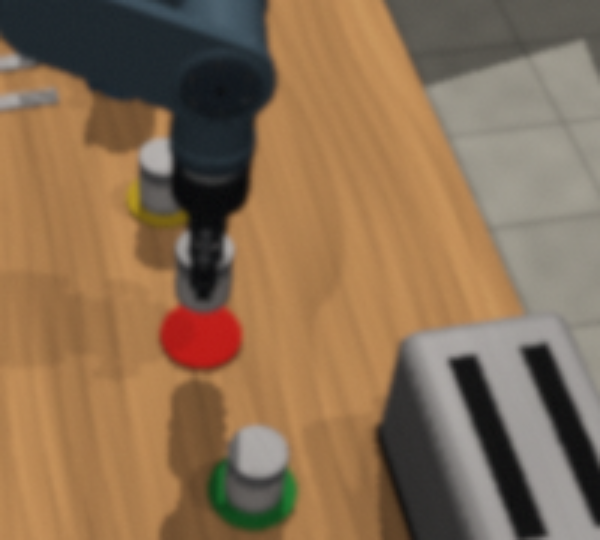

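Lifted: about −1.0 N, so the red tin is light (a full tin would read at least 2.7 N). The picture shows it clear above the red coaster, near (203,270). I'm putting it back.

>>> step_arm(
  motion=[
    [20, 0, 0, 0, 0, 0, 255],
    [40, 0, 0, 0, 0, 0, 255],
    [57, 0, 0, 0, 0, 0, 255],
    [67, 0, 0, 0, 0, 0, 255],
    [72, 0, 0, 0, 0, 0, 255],
    [73, 0, 0, 0, 0, 0, 255],
    [73, 0, 0, 0, 0, 0, 255],
    [73, 0, 0, 0, 0, 0, 255],
    [73, 0, 0, 0, 0, 0, 150],
    [73, 0, 0, 0, 0, 0, 80],
  ],
)

```text
time_s: 6.82
eef_pos: [0.5893, 0.0178, 0.0306]
eef_rot: [0.7, 0.1, 0.7, -0.1]
wrist_force: [0.3, -0.5, 0.0]
opening: 0.688
```

>>> step_arm(
  motion=[
    [0, 0, 0, 0, 0, 0, 0],
    [0, 0, 0, 0, 0, 0, 0],
    [0, 0, 0, 0, 0, 0, 0],
    [-15, 0, 0, 0, 0, 0, 0],
    [-45, 0, 0, 0, 0, 0, 0],
    [-85, 0, 0, 0, 0, 0, 0],
    [-125, 0, 0, 0, 0, 0, 0],
    [-150, 0, 0, 0, 0, 0, 0],
    [-150, 0, 0, 0, 0, 0, 0],
  ],
)

```text
time_s: 7.95
eef_pos: [0.591, 0.0176, 0.1839]
eef_rot: [0.702, 0.1, 0.698, -0.1]
wrist_force: [-0.0, -0.1, -0.4]
opening: 1.0
```

```bash
cat >> h.py <<'E'
def lids(n='side'):
    p,d,i=snap(n); W=cloud(d,i); 
    for k,c in dict(red=(.588,.019),yellow=(.585,.2205),green=(.6005,-.178)).items():
        Q=W[(d>0)&(W[...,2]>.068)&(W[...,2]<.085)&(np.hypot(W[...,0]-c[0],W[...,1]-c[1])<.055)]
        if len(Q)>20: print(k,np.round(cv2.minEnclosingCircle(Q[:,:2].astype(np.float32))[0],4),len(Q),np.median(Q[:,2]).round(4))
    return p
E
python3 - <<'E'
from h import *
lids('side');to((.585,.2205,.178),(.585,.2205,.03))
E
```

```text
red [0.586  0.0164] 248 0.0772
yellow [0.5856 0.2208] 187 0.0771
green [ 0.601  -0.1783] 314 0.0767
t 8.0 pos [0.5897 0.0178 0.1817] op 1.001 F [ 0.26 -0.3  -0.33] tilt [ 0.003 -0.    -1.   ]
(0.585, 0.2205, 0.178) tool mm [  3.6 193.4 -61.1]
(0.585, 0.2205, 0.03) tool mm [151.6 193.3 -61.5]
```

>>> step_arm(
  motion=[
    [0, 45, -14, 0, 0, 0, 0],
    [0, 95, -30, 0, 0, 0, 0],
    [0, 145, -46, 0, 0, 0, 0],
    [0, 180, -57, 0, 0, 0, 0],
    [0, 193.5, -61, 0, 0, 0, 0],
    [0, 193.5, -61, 0, 0, 0, 0],
    [0, 193.5, -61, 0, 0, 0, 0],
  ],
)

```text
time_s: 8.88
eef_pos: [0.5845, 0.2194, 0.1797]
eef_rot: [0.7, 0.1, 0.7, -0.1]
wrist_force: [0.3, -0.7, -0.4]
opening: 1.001
```

Run:
```python
from h import *
to((.585,.2205,.03))
```

```text
t 8.875 pos [0.5845 0.2194 0.1797] op 1.001 F [ 0.35 -0.69 -0.39] tilt [-0.001 -0.001 -1.   ]
(0.585, 0.2205, 0.03) tool mm [149.7   1.4   0.3]
```

>>> step_arm(
  motion=[
    [40, 1, 0.5, 0, 0, 0, 0],
    [80, 1, 0.5, 0, 0, 0, 0],
    [115, 1, 0.5, 0, 0, 0, 0],
    [138, 1, 0.5, 0, 0, 0, 0],
    [149, 1, 0.5, 0, 0, 0, 0],
    [149, 1, 0.5, 0, 0, 0, 0],
    [149, 1, 0.5, 0, 0, 0, 120],
    [149, 1, 0.5, 0, 0, 0, 200],
    [149, 1, 0.5, 0, 0, 0, 255],
    [149, 1, 0.5, 0, 0, 0, 255],
  ],
)

```text
time_s: 10.12
eef_pos: [0.5867, 0.2218, 0.0331]
eef_rot: [0.701, 0.1, 0.699, -0.099]
wrist_force: [-0.2, 0.3, 6.4]
opening: 0.667
```

>>> step_arm(
  motion=[
    [0, 0, 0, 0, 0, 0, 255],
    [0, 0, 0, 0, 0, 0, 255],
    [0, 0, 0, 0, 0, 0, 255],
  ],
)

```text
time_s: 10.5
eef_pos: [0.5866, 0.2218, 0.033]
eef_rot: [0.701, 0.1, 0.699, -0.099]
wrist_force: [-0.4, -0.2, 6.0]
opening: 0.662
```

>>> step_arm(
  motion=[
    [-10, 0, 0, 0, 0, 0, 255],
    [-25, 0, 0, 0, 0, 0, 255],
    [-45, 0, 0, 0, 0, 0, 255],
    [-65, 0, 0, 0, 0, 0, 255],
    [-75, 0, 0, 0, 0, 0, 255],
    [-75, 0, 0, 0, 0, 0, 255],
    [-75, 0, 0, 0, 0, 0, 255],
    [-75, 0, 0, 0, 0, 0, 255],
    [-75, 0, 0, 0, 0, 0, 255],
    [-75, 0, 0, 0, 0, 0, 255],
  ],
)

```text
time_s: 11.75
eef_pos: [0.5851, 0.2214, 0.1059]
eef_rot: [0.7, 0.1, 0.7, -0.1]
wrist_force: [0.2, 0.0, -3.9]
opening: 0.669
```

Run:
```python
from h import *
F=[]
for k in range(6):
    p,d=ctrl.camera('side'); F.append(ctrl.get_obs()['wrist_force'])
print(np.mean(F,0),np.std(F,0)); print(ctrl.get_obs()['joint_efforts'])
to(); cv2.imwrite('pics/s3.png',cv2.resize(p[120:300,200:400,::-1],None,fx=3,fy=3))
```

```text
[ 0.20752845 -0.05217622 -2.96686748] [0.5439501  0.22449856 0.28245927]
[-2.86829469e-03 -5.46394050e+01 -3.28850555e+01  2.00878836e-03
  6.51019407e-03  5.77418314e-05]
t 12.05 pos [0.5853 0.2215 0.1063] op 0.664 F [ 0.53  0.22 -3.5 ] tilt [ 0.  0. -1.]
```

View pics/s3.png

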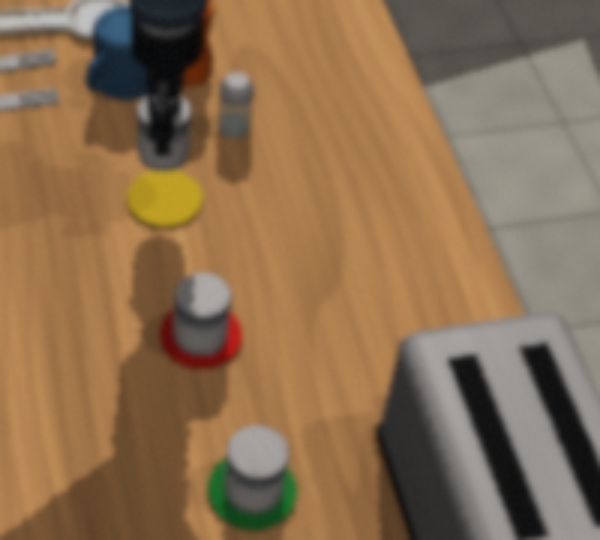

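The yellow tin reads −3.0 N (about 0.3 kg), so it is the full one. It hangs clear at (165,135), and the red tin is upright on its coaster. I'm putting yellow back before hefting green.

>>> step_arm(
  motion=[
    [20, 0, 0, 0, 0, 0, 255],
    [40, 0, 0, 0, 0, 0, 255],
    [57, 0, 0, 0, 0, 0, 255],
    [67, 0, 0, 0, 0, 0, 255],
    [72, 0, 0, 0, 0, 0, 255],
    [73, 0, 0, 0, 0, 0, 255],
    [73, 0, 0, 0, 0, 0, 255],
    [73, 0, 0, 0, 0, 0, 255],
    [73, 0, 0, 0, 0, 0, 150],
    [73, 0, 0, 0, 0, 0, 80],
  ],
)

```text
time_s: 13.3
eef_pos: [0.5858, 0.2216, 0.0339]
eef_rot: [0.7, 0.1, 0.7, -0.1]
wrist_force: [-1.4, 0.2, -0.3]
opening: 0.682
```

>>> step_arm(
  motion=[
    [0, 0, 0, 0, 0, 0, 0],
    [0, 0, 0, 0, 0, 0, 0],
    [0, 0, 0, 0, 0, 0, 0],
    [-15, 0, 0, 0, 0, 0, 0],
    [-45, 0, 0, 0, 0, 0, 0],
    [-85, 0, 0, 0, 0, 0, 0],
    [-125, 0, 0, 0, 0, 0, 0],
    [-150, 0, 0, 0, 0, 0, 0],
    [-150, 0, 0, 0, 0, 0, 0],
    [-150, 0, 0, 0, 0, 0, 0],
  ],
)

```text
time_s: 14.55
eef_pos: [0.5846, 0.2214, 0.1826]
eef_rot: [0.7, 0.1, 0.7, -0.1]
wrist_force: [-0.9, -0.9, -1.0]
opening: 1.002
```

Run:
```python
from h import *
lids('side');to((.6005,-.178,.18))
```

```text
red [0.5868 0.0177] 247 0.0771
yellow [0.5815 0.2203] 192 0.077
green [ 0.6006 -0.1786] 314 0.0768
t 14.6 pos [0.5843 0.2213 0.1819] op 1.001 F [ 0.67 -0.31  0.95] tilt [-0.002 -0.    -1.   ]
(0.6005, -0.178, 0.18) tool mm [   2.1 -378.9  127. ]
```

>>> step_arm(
  motion=[
    [0, -40, 13, 0, 0, 0, 0],
    [0, -90, 30, 0, 0, 0, 0],
    [0, -140, 47, 0, 0, 0, 0],
    [0, -190, 64, 0, 0, 0, 0],
    [0, -240, 80, 0, 0, 0, 0],
    [0, -290, 97, 0, 0, 0, 0],
    [0, -335, 112, 0, 0, 0, 0],
    [0, -370, 124, 0, 0, 0, 0],
    [0, -379, 127, 0, 0, 0, 0],
    [0, -379, 127, 0, 0, 0, 0],
  ],
)

```text
time_s: 15.85
eef_pos: [0.6008, -0.1776, 0.182]
eef_rot: [0.699, 0.1, 0.701, -0.1]
wrist_force: [0.3, 0.2, -0.6]
opening: 0.999
```

>>> step_arm(
  motion=[
    [0, 0, 0, 0, 0, 0, 0],
    [0, 0, 0, 0, 0, 0, 0],
  ],
)

```text
time_s: 16.1
eef_pos: [0.6015, -0.1764, 0.1832]
eef_rot: [0.7, 0.099, 0.7, -0.099]
wrist_force: [-0.5, 0.0, 0.4]
opening: 0.997
```

Run:
```python
from h import *
to((.6005,-.178,.03))
```

```text
t 16.1 pos [ 0.6015 -0.1764  0.1832] op 0.997 F [-0.5   0.05  0.36] tilt [-0.  0. -1.]
(0.6005, -0.178, 0.03) tool mm [153.2  -1.8  -0.5]
```

>>> step_arm(
  motion=[
    [40, -1.5, -0.5, 0, 0, 0, 0],
    [80, -1.5, -0.5, 0, 0, 0, 0],
    [115, -1.5, -0.5, 0, 0, 0, 0],
    [140, -1.5, -0.5, 0, 0, 0, 0],
    [152, -1.5, -0.5, 0, 0, 0, 0],
    [152, -1.5, -0.5, 0, 0, 0, 0],
    [152, -1.5, -0.5, 0, 0, 0, 120],
    [152, -1.5, -0.5, 0, 0, 0, 200],
    [152, -1.5, -0.5, 0, 0, 0, 255],
    [152, -1.5, -0.5, 0, 0, 0, 255],
  ],
)

```text
time_s: 17.35
eef_pos: [0.6019, -0.1798, 0.0332]
eef_rot: [0.701, 0.099, 0.699, -0.1]
wrist_force: [-0.0, 0.5, 5.9]
opening: 0.664
```

>>> step_arm(
  motion=[
    [0, 0, 0, 0, 0, 0, 255],
    [0, 0, 0, 0, 0, 0, 255],
    [0, 0, 0, 0, 0, 0, 255],
  ],
)

```text
time_s: 17.73
eef_pos: [0.6019, -0.1798, 0.0332]
eef_rot: [0.701, 0.099, 0.699, -0.1]
wrist_force: [0.5, 1.0, 7.0]
opening: 0.668
```

>>> step_arm(
  motion=[
    [-10, 0, 0, 0, 0, 0, 255],
    [-25, 0, 0, 0, 0, 0, 255],
    [-45, 0, 0, 0, 0, 0, 255],
    [-65, 0, 0, 0, 0, 0, 255],
    [-75, 0, 0, 0, 0, 0, 255],
    [-75, 0, 0, 0, 0, 0, 255],
    [-75, 0, 0, 0, 0, 0, 255],
    [-75, 0, 0, 0, 0, 0, 255],
    [-75, 0, 0, 0, 0, 0, 255],
    [-75, 0, 0, 0, 0, 0, 255],
  ],
)

```text
time_s: 18.98
eef_pos: [0.6004, -0.1791, 0.1059]
eef_rot: [0.7, 0.1, 0.7, -0.1]
wrist_force: [0.2, 0.2, -1.2]
opening: 0.667
```

Run:
```python
from h import *
F=[]
for k in range(6):
    p,d=ctrl.camera('side'); F.append(ctrl.get_obs()['wrist_force'])
print(np.mean(F,0),np.std(F,0)); 
to(); cv2.imwrite('pics/s4.png',cv2.resize(p[120:300,200:400,::-1],None,fx=3,fy=3))
```

```text
[-0.15477573  0.06219445 -0.7893787 ] [0.2986401  0.37580721 0.35271849]
t 19.275 pos [ 0.6006 -0.1792  0.1063] op 0.669 F [-0.   -0.16 -0.06] tilt [ 0. -0. -1.]
```

View pics/s4.png

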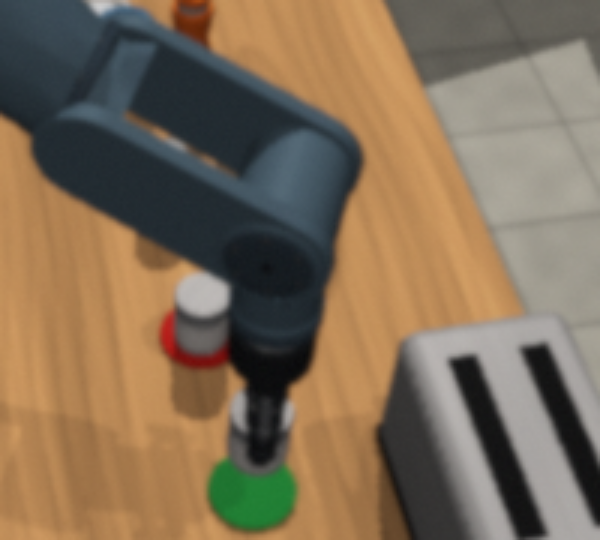

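The green tin hangs clear at (260,435) and reads −0.8 N, so it is light. Green goes back, then I return to yellow.

>>> step_arm(
  motion=[
    [20, 0, 0, 0, 0, 0, 255],
    [40, 0, 0, 0, 0, 0, 255],
    [57, 0, 0, 0, 0, 0, 255],
    [67, 0, 0, 0, 0, 0, 255],
    [72, 0, 0, 0, 0, 0, 255],
    [73, 0, 0, 0, 0, 0, 255],
    [73, 0, 0, 0, 0, 0, 255],
    [73, 0, 0, 0, 0, 0, 255],
    [73, 0, 0, 0, 0, 0, 150],
    [73, 0, 0, 0, 0, 0, 80],
  ],
)

```text
time_s: 20.52
eef_pos: [0.6007, -0.1793, 0.0336]
eef_rot: [0.7, 0.1, 0.7, -0.1]
wrist_force: [0.1, 0.7, -0.2]
opening: 0.683
```

>>> step_arm(
  motion=[
    [0, 0, 0, 0, 0, 0, 0],
    [0, 0, 0, 0, 0, 0, 0],
    [0, 0, 0, 0, 0, 0, 0],
    [-15, 0, 0, 0, 0, 0, 0],
    [-45, 0, 0, 0, 0, 0, 0],
    [-85, 0, 0, 0, 0, 0, 0],
    [-125, 0, 0, 0, 0, 0, 0],
    [-150, 0, 0, 0, 0, 0, 0],
    [-150, 0, 0, 0, 0, 0, 0],
    [-150, 0, 0, 0, 0, 0, 0],
  ],
)

```text
time_s: 21.78
eef_pos: [0.6, -0.1789, 0.1826]
eef_rot: [0.7, 0.1, 0.7, -0.1]
wrist_force: [-0.2, -0.3, 0.1]
opening: 1.003
```

Run:
```python
from h import *
lids('top');to((.584,.2205,.18))
```

```text
red [0.5876 0.0169] 409 0.0747
yellow [0.5836 0.2205] 409 0.0747
green [ 0.5996 -0.179 ] 370 0.0748
t 21.825 pos [ 0.5997 -0.1788  0.1819] op 0.998 F [-0.93  1.01 -0.75] tilt [-0.002  0.001 -1.   ]
(0.584, 0.2205, 0.18) tool mm [   2.4  379.  -126.5]
```

All three tins are back within about 2 mm of where they started.

>>> step_arm(
  motion=[
    [0, 40, -13, 0, 0, 0, 0],
    [0, 90, -30, 0, 0, 0, 0],
    [0, 140, -47, 0, 0, 0, 0],
    [0, 190, -64, 0, 0, 0, 0],
    [0, 240, -80, 0, 0, 0, 0],
    [0, 290, -97, 0, 0, 0, 0],
    [0, 335, -112, 0, 0, 0, 0],
    [0, 370, -124, 0, 0, 0, 0],
    [0, 379, -126.5, 0, 0, 0, 0],
    [0, 379, -126.5, 0, 0, 0, 0],
  ],
)

```text
time_s: 23.08
eef_pos: [0.5842, 0.22, 0.182]
eef_rot: [0.699, 0.099, 0.701, -0.1]
wrist_force: [0.8, -0.3, -0.5]
opening: 0.999
```

>>> step_arm(
  motion=[
    [0, 0, 0, 0, 0, 0, 0],
    [0, 0, 0, 0, 0, 0, 0],
  ],
)

```text
time_s: 23.32
eef_pos: [0.5851, 0.2187, 0.1832]
eef_rot: [0.7, 0.1, 0.7, -0.1]
wrist_force: [0.3, -0.3, -0.2]
opening: 1.002
```

Run:
```python
from h import *
to((.584,.2205,.03))
```

```text
t 23.325 pos [0.5851 0.2187 0.1832] op 1.002 F [ 0.34 -0.28 -0.25] tilt [-0. -0. -1.]
(0.584, 0.2205, 0.03) tool mm [153.2   1.4  -1.5]
```

>>> step_arm(
  motion=[
    [40, 1.5, -1.5, 0, 0, 0, 0],
    [80, 1.5, -1.5, 0, 0, 0, 0],
    [115, 1.5, -1.5, 0, 0, 0, 0],
    [140, 1.5, -1.5, 0, 0, 0, 0],
    [152, 1.5, -1.5, 0, 0, 0, 0],
    [152, 1.5, -1.5, 0, 0, 0, 0],
    [152, 1.5, -1.5, 0, 0, 0, 120],
    [152, 1.5, -1.5, 0, 0, 0, 200],
    [152, 1.5, -1.5, 0, 0, 0, 255],
    [152, 1.5, -1.5, 0, 0, 0, 255],
  ],
)

```text
time_s: 24.58
eef_pos: [0.5852, 0.2221, 0.0331]
eef_rot: [0.701, 0.1, 0.699, -0.099]
wrist_force: [-0.0, -0.0, 7.2]
opening: 0.67
```

>>> step_arm(
  motion=[
    [0, 0, 0, 0, 0, 0, 255],
    [0, 0, 0, 0, 0, 0, 255],
    [0, 0, 0, 0, 0, 0, 255],
  ],
)

```text
time_s: 24.95
eef_pos: [0.5852, 0.2221, 0.0331]
eef_rot: [0.701, 0.1, 0.699, -0.099]
wrist_force: [-0.9, -0.8, 6.1]
opening: 0.668
```

>>> step_arm(
  motion=[
    [-10, 0, 0, 0, 0, 0, 255],
    [-30, 0, 0, 0, 0, 0, 255],
    [-55, 0, 0, 0, 0, 0, 255],
    [-80, 0, 0, 0, 0, 0, 255],
    [-105, 0, 0, 0, 0, 0, 255],
    [-130, 0, 0, 0, 0, 0, 255],
    [-155, 0, 0, 0, 0, 0, 255],
    [-172, 0, 0, 0, 0, 0, 255],
    [-180, 0, 0, 0, 0, 0, 255],
    [-180, 0, 0, 0, 0, 0, 255],
  ],
)

```text
time_s: 26.2
eef_pos: [0.5838, 0.2219, 0.2116]
eef_rot: [0.7, 0.1, 0.7, -0.1]
wrist_force: [-0.5, 0.4, -3.5]
opening: 0.671
```

>>> step_arm(
  motion=[
    [0, 0, 0, 0, 0, 0, 255],
    [0, 0, 0, 0, 0, 0, 255],
    [0, 0, 0, 0, 0, 0, 255],
    [0, 0, 0, 0, 0, 0, 255],
    [0, 0, 0, 0, 0, 0, 255],
    [0, 0, 0, 0, 0, 0, 255],
  ],
)

```text
time_s: 26.95
eef_pos: [0.5838, 0.222, 0.2113]
eef_rot: [0.7, 0.1, 0.7, -0.1]
wrist_force: [0.1, -0.4, -3.4]
opening: 0.669
```

Run:
```python
from h import *
F=[]
for k in range(5):
    ctrl.camera('side'); F.append(ctrl.get_obs()['wrist_force'])
print(np.mean(F,0)); p=lids('side'); to(); print(abs(ctrl.get_obs()['dq']).max())
cv2.imwrite('pics/s5.png',cv2.resize(p[60:300,150:400,::-1],None,fx=2.5,fy=2.5))
```

```text
[-0.01190267  0.0709055  -2.87679752]
red [0.5884 0.0163] 248 0.0773
green [ 0.6002 -0.1793] 306 0.0765
t 27.25 pos [0.5838 0.2219 0.2113] op 0.667 F [ 0.67 -0.56 -2.73] tilt [ 0.  0. -1.]
0.002163156023440806
```

View pics/s5.png

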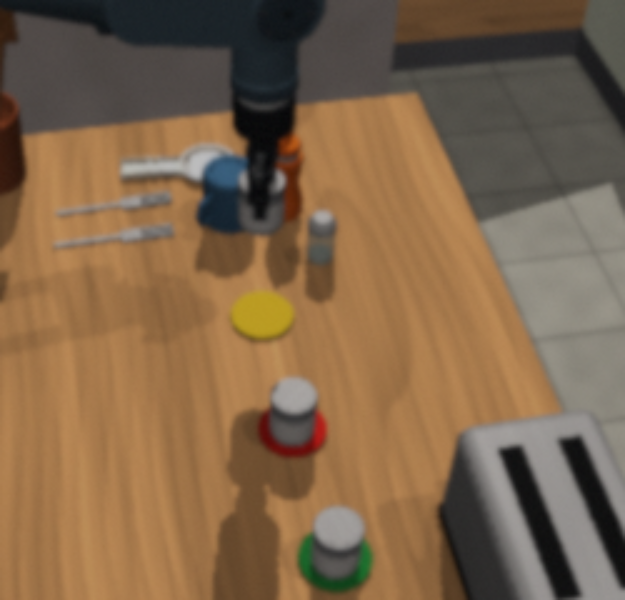

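The full tin is held upright at (262,200), well above the yellow coaster (262,315). Red and green stand on their coasters, and the bystanders look undisturbed.

```bash
python3 -c "
from bench import ctrl
print(ctrl.hand_in())"
```

```text
the job is handed in; nothing more can be done
None
```

I hefted the tins in order: red about 1.0 N, yellow about 3.0 N, green about 0.8 N. The yellow coaster's tin is therefore the full one. I set each tin back on its coaster, then lifted the yellow tin again and handed in with it in the gripper.

**Held tin:** the last checks showed it upright and still at 27 s, weighing about 2.9 N. I put its underside at about 18 cm above the worktop. That comes from how far the arm rose, since I did not measure the tin itself at that height.

**Other tins:** red and green stand upright on their coasters, within about 3 mm of where they started.

**Bystanders:** nothing else looked disturbed in the last side picture. I did not measure those positions afterwards.

No check failed. Each time the gripper closed, the wrist force rose to about 6–7 N, well under the 120 N limit, and it went away once the tin was lifted. The interface gives no verdict on the result.

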